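# Point out the vial for review and its free place, then call the technician

## Task

Show the technician which sample to move and where: with the fingers pointing straight down, hold the fingertips two to three centimetres above the middle of the yellow vial cap for two seconds, then in the same way above the empty well of the black rack for two seconds. Then press the red button on the call box fully down to call the technician, let it come back up and move clear. Do not touch the vials, the racks, the bottle, the dish or the marker: every vial stays standing in its well.

Things in the scene. Friction and masses are not known exactly. Their poses are not given: they have to be found in the camera images.
- yellow_top (a point): Centre of the top face of the one yellow vial cap (39 mm across, 76 mm above the table): the vial to be pointed at. Its neighbours' caps are at the same height, 56 mm away centre to centre.
- free_well_mouth (a point): Centre of the mouth of the one empty well in the black rack, on the rack's top face, 36 mm above the table; the hole is 38 mm across and a bright green pad shows in its bottom, 16 mm below the mouth. The capped vials in the two other wells, 66 mm or 132 mm away, rise 40 mm above this face.
- call_button_top (a point): Centre of the top of the red round push button (30 mm across) on the grey call box. It is pressed straight down.
- call_button (a joint): Travel of the red button in m: 0 released, 0.006 fully down. Sprung: fully down takes about 5 N, and it comes back up by itself; past 0.004 it registers.
- call_box: Grey call box, 84 x 70 x 34 mm, fixed to the table, with the red button in a low black housing on its top. Origin at the centre of its underside.
- rack_out: Grey rack with two rows of three wells (56 mm apart along both its axes), 128 mm (x) by 184 mm (y), 36 mm tall, fixed to the table, all six wells full: five blue-capped vials and the yellow-capped one. Origin at the centre of its underside. Stands left or right.
- rack_review: Black rack with one row of three wells (66 mm apart along its y), 84 mm (x) by 214 mm (y), 36 mm tall, fixed to the table: two white-capped vials and one empty well. Origin at the centre of its underside. Stands on the side opposite to the grey rack.
- vial_yellow: Plain plastic specimen vial, yellow cap; 70 mm tall, body 33 mm and cap 39 mm across, origin at the centre of its underside. Loose: it stands in the grey rack, underside 6 mm and cap top 76 mm above the table.
- vial_blue1: Plain plastic specimen vial, blue cap, not to be touched; 70 mm tall, body 33 mm and cap 39 mm across, origin at the centre of its underside. Loose: it stands in the grey rack, underside 6 mm and cap top 76 mm above the table.
- vial_blue2: Plain plastic specimen vial, blue cap, not to be touched; 70 mm tall, body 33 mm and cap 39 mm across, origin at the centre of its underside. Loose: it stands in the grey rack, underside 6 mm and cap top 76 mm above the table.
- vial_blue3: Plain plastic specimen vial, blue cap, not to be touched; 70 mm tall, body 33 mm and cap 39 mm across, origin at the centre of its underside. Loose: it stands in the grey rack, underside 6 mm and cap top 76 mm above the table.
- vial_blue4: Plain plastic specimen vial, blue cap, not to be touched; 70 mm tall, body 33 mm and cap 39 mm across, origin at the centre of its underside. Loose: it stands in the grey rack, underside 6 mm and cap top 76 mm above the table.
- vial_blue5: Plain plastic specimen vial, blue cap, not to be touched; 70 mm tall, body 33 mm and cap 39 mm across, origin at the centre of its underside. Loose: it stands in the grey rack, underside 6 mm and cap top 76 mm above the table.
- vial_white1: Plain plastic specimen vial, white cap, not to be touched; 70 mm tall, body 33 mm and cap 39 mm across, origin at the centre of its underside. Loose: it stands in the black rack, underside 6 mm and cap top 76 mm above the table.
- vial_white2: Plain plastic specimen vial, white cap, not to be touched; 70 mm tall, body 33 mm and cap 39 mm across, origin at the centre of its underside. Loose: it stands in the black rack, underside 6 mm and cap top 76 mm above the table.
- stain_bottle: Amber bottle with black cap, 44 mm across, 90 mm tall, standing loose beyond the call box; not to be touched. Origin at the centre of its underside.
- dish: Pale translucent round lidded dish, 62 mm across, 15 mm tall, lying loose near the robot; not to be touched. Origin at the centre of its underside.
- marker: White marker pen with black cap, about 125 mm long along its x and 13 mm thick, lying loose near the robot; not to be touched. Origin on its underside, at mid-length of the white barrel.
Not all that is in view belongs to the job. There is more than one size of the call_box; the job needs the largest.

How it is judged:
By the outcome, as a careful person would: the job done as asked, in the order asked, and still so for the second after the job is handed in, with the robot touching nothing.
It also fails if it takes over 56 s, if anything falls off the work surface, if the arm or the gripper's body presses on something with over 40 N, if the wrist force passes 120 N, or if a joint passes its speed limit or range.

## Robot

A 6-joint arm with a two-finger parallel gripper is mounted at the origin on the work surface. World frame = base frame: x ahead of the robot, y to its left, z up, the work surface at z = 0. Lengths are in m, angles in rad, forces in N, time in s.
With the tool pointing down it reaches from about 0.35 to 1 m from the base axis. Payload 7.1 kg.
Tool frame: the origin (TCP) lies between the finger pads; the fingertips stand 22 mm ahead of it and the grasp point (between the pads) lies 3 mm ahead of it; x points along the fingers, y is the direction in which the jaws open and shut, and the axes are right-handed (so a half turn about x gives the same grasp; the last joint's range is limited). The gripper opens to 85 mm and grips with 20 to 120 N. Pads are 22 mm wide; open, the fingers measure 114 mm over their backs; the gripper's body (76 mm by 85 mm) begins 54 mm behind the grasp point. The pads swing forward as they close: fully open they stand 13 mm farther back than shut.
Start: joints at [-1.153, 0.423, 1.63, -0, 1.089, -0.019], TCP at [0.264, -0.566, 0.253] pointing down, gripper open.
Joint ranges: [-3, 3], [-0.9, 2.11], [0.09, 2.58], [-1.31, 4.45], [0.11, 2.69], [-2.54, 2.54]. Speed limits (rad/s): [2.39, 2.39, 3.01, 3.14, 3.14, 3.14].

## Interface

Orientations are given as a rotation vector (axis times angle).
In Python, from rig import manip gives the robot as it stands. The module is installed in compiled form; this text tells all that it offers. Calls block until the motion is done:
- manip.move_to(position, orientation): joint-space move of the TCP to a pose.
- manip.servo_line(position, orientation=None, rate=0.15): straight line of the TCP; orientation=None keeps the orientation; rate is the mean speed in m/s.
- manip.set_joints(angles): joint-space move.
- manip.command_gripper(opening, f_grip=None): finger opening in m; f_grip is the grip in N (None keeps the last); returns when the fingers have stopped.
- manip.hold(seconds).
- manip.solve_ik(position, orientation): joint angles nearest the present ones, or None.
- manip.camera(name): name is "side" or "top" or "wrist"; returns a dict with "image" (400x640x3 uint8, red, green, blue), "fx", "fy", "cx", "cy" (pixels), "cam_to_world" (4x4, takes a point from camera to world coordinates); the wrist camera has in their place "mount" (4x4, takes a point from camera to tool coordinates, whose origin is the TCP and whose axes are the tool frame's). Camera axes: x right, y down, z forward; pixel columns grow to the right and rows downward; lengths in m; the calibration is good to about 2 mm. The wrist camera is an equidistant fisheye: a pixel r from the principal point sees the ray r / f radians off the axis. A picture is of the moment at which its call begins: read the wrist's pose just before it. There is no depth.
A pose or a line that the arm cannot do raises manip.IKError and nothing moves.
- manip.sign_off(): hands the job in, once; it reports no verdict.
Readings, each from a call of its own:
- manip.get_time(): time.
- manip.get_joint_positions(): joint angles.
- manip.get_joint_vel(): joint speeds.
- manip.get_tau(): joint torques, N m.
- manip.get_position(): TCP position.
- manip.get_ee_rot(): TCP orientation.
- manip.get_contact_force(): force on the tool from outside, world axes, zero at the start.
- manip.get_torque(): the same for the moment, N m.
- manip.get_width(): finger opening in m.
Only numpy, scipy, OpenCV 4.12 (cv2) and the standard library are available. Lean on these libraries where they do the work, as an engineer would, in place of code of your own. Each camera call takes 0.05 s, during which the arm holds its last target.

## Working session

There is one attempt and no reset: what is moved stays moved. The work goes in short steps, each a Python script; the robot and the scene stay as the last script left them, time stands still between calls to the robot, and variables do not carry over. Pictures are saved under pics/ and viewed, and the job is handed in when it is done.

```bash
mkdir -p pics
python3 - <<'E'
from rig import manip
import cv2,numpy as np
print(manip.get_time(),manip.get_position(),manip.get_ee_rot(),manip.get_width())
for n in("top","side","wrist"):
    c=manip.camera(n); cv2.imwrite(f"pics/{n}0.png",c["image"][:,:,::-1])
    print(n,{k:np.round(v,4).tolist() for k,v in c.items() if k!="image"})
print(manip.get_time())
E
```

```text
0.0 [ 0.26421043 -0.56583212  0.25254632] [ 1.97992046  0.44104243 -1.98059226] 0.0852149498469957
top {'fx': 487.8269, 'fy': 487.8269, 'cx': 307.4692, 'cy': 190.2176, 'cam_to_world': [[-0.0021, -0.9893, 0.1457, 0.4092], [-1.0, 0.0013, -0.0059, -0.0025], [0.0057, -0.1458, -0.9893, 1.2196], [0.0, 0.0, 0.0, 1.0]]}
side {'fx': 405.358, 'fy': 405.358, 'cx': 323.3344, 'cy': 197.3066, 'cam_to_world': [[0.9051, -0.2751, 0.3242, 0.3119], [-0.4252, -0.5967, 0.6806, -0.5298], [0.0062, -0.7538, -0.6571, 0.6003], [0.0, 0.0, 0.0, 1.0]]}
wrist {'fx': 309.7069, 'fy': 309.7069, 'cx': 321.4131, 'cy': 192.6275, 'mount': [[0.0001, -0.3233, 0.9463, -0.1213], [1.0, -0.0001, -0.0002, -0.0001], [0.0001, 0.9463, 0.3232, -0.0839], [0.0, 0.0, 0.0, 1.0]]}
0.15
```

View pics/top0.png

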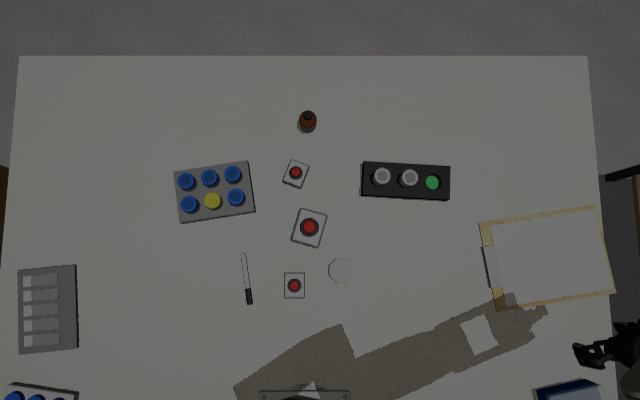

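View pics/side0.png

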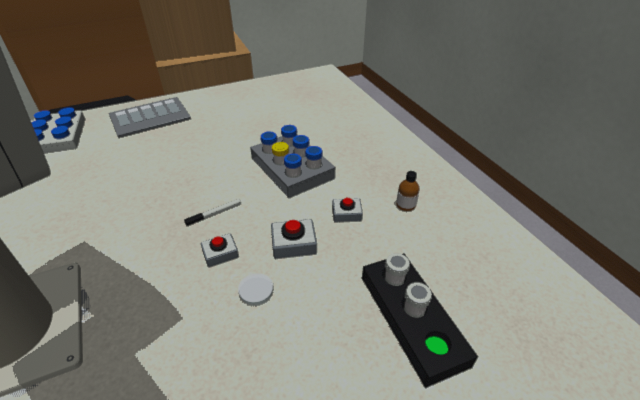

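View pics/wrist0.png

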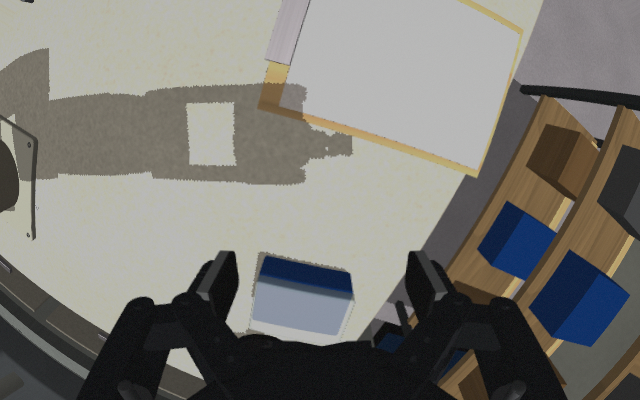

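The top view shows the yellow cap at (212,201), the green pad of the empty well at (432,183) and the button of the largest call box at (309,228). Two smaller boxes sit at (295,173) and (294,286). The side view shows the same: yellow (280,150), green (437,345), largest box's button (293,229). Next I'll measure each point from both views.

```bash
cat > h.py <<'E'
import numpy as np,cv2
def ray(c,u,v):
    T=c["cam_to_world"]; d=T[:3,:3]@np.array([(u-c["cx"])/c["fx"],(v-c["cy"])/c["fy"],1]); return T[:3,3],d/np.linalg.norm(d)
def at(c,u,v,z):
    o,d=ray(c,u,v); return o+d*(z-o[2])/d[2]
def tri(r):
    A=np.zeros((3,3));b=np.zeros(3)
    for o,d in r:
        P=np.eye(3)-np.outer(d,d);A+=P;b+=P@o
    x=np.linalg.solve(A,b); return x,[np.linalg.norm((np.eye(3)-np.outer(d,d))@(x-o)) for o,d in r]
def proj(c,p):
    T=c["cam_to_world"]; q=T[:3,:3].T@(np.asarray(p)-T[:3,3]); return c["cx"]+c["fx"]*q[0]/q[2],c["cy"]+c["fy"]*q[1]/q[2]
E
python3 - <<'E'
from rig import manip
from h import *
C={n:manip.camera(n) for n in("top","side")}
for n,c in C.items():
    hsv=cv2.cvtColor(c["image"],cv2.COLOR_RGB2HSV)
    H,S,V=[hsv[...,i].astype(int) for i in range(3)]
    for k,m in dict(yellow=(abs(H-28)<6)&(S>170),green=(abs(H-60)<12)&(S>150),red=((H<6)|(H>174))&(S>190)&(V>80),blue=(abs(H-112)<12)&(S>150)).items():
        N,_,st,ce=cv2.connectedComponentsWithStats(m.astype(np.uint8))
        for i in range(1,N):
            if st[i,4]>40:
                z=dict(yellow=.076,green=.02,red=.05,blue=.076)[k]
                print(n,k,st[i].tolist(),ce[i].round(1),at(c,*ce[i],z).round(4))
    I=c["image"][:,:,::-1]
    crops=dict(top=[(290,205),(175,165),(195,180) ,(355,150)],side=[(265,205),(245,120),(250,120),(355,250)])[n]
    ims=[]
    for (x,y) in (crops[0],crops[1],crops[3]):
        w=(100,75) if n=="top" else (120,130)
        ims.append(cv2.resize(I[y:y+75,x:x+100],(400,300),interpolation=cv2.INTER_CUBIC) if n=="top" else cv2.resize(I[y:y+130,x:x+120],(266,288),interpolation=cv2.INTER_CUBIC))
    if n=="top": ims=ims[:2]+[ims[2]]; out=np.vstack([np.hstack(ims[:2]),np.hstack([ims[2],ims[2]*0])])
    else: out=np.hstack(ims)
    cv2.imwrite(f"pics/crop_{n}.png",cv2.convertScaleAbs(out,alpha=1.4))
E
```

```text
top green [426, 175, 13, 14, 146] [432.3 181.7] [ 0.6069 -0.3212  0.02  ]
top red [292, 168, 8, 8, 49] [295.3 171.6] [0.6274 0.02   0.05  ]
top red [304, 221, 11, 12, 82] [308.5 226. ] [ 0.4946 -0.0118  0.05  ]
top blue [225, 166, 16, 16, 205] [232.3 173.6] [0.6177 0.1693 0.076 ]
top blue [201, 170, 17, 16, 217] [209.  177.4] [0.6087 0.2244 0.076 ]
top blue [178, 173, 17, 17, 215] [186.  180.9] [0.6002 0.2789 0.076 ]
top blue [228, 189, 17, 16, 210] [235.6 196.5] [0.5627 0.1606 0.076 ]
top blue [181, 196, 17, 17, 216] [188.9 204. ] [0.5451 0.2701 0.076 ]
top blue [537, 379, 58, 21, 421] [561.9 387.9] [ 0.1288 -0.5789  0.076 ]
top blue [4, 391, 20, 9, 125] [ 14.6 396. ] [0.1159 0.6428 0.076 ]
top blue [28, 395, 17, 5, 62] [ 36.7 397.5] [0.1127 0.5936 0.076 ]
side yellow [272, 142, 17, 14, 190] [279.7 148.6] [0.5522 0.2081 0.076 ]
side green [425, 336, 24, 19, 339] [436.7 344.9] [ 0.6096 -0.3148  0.02  ]
side red [343, 198, 10, 7, 53] [347.3 201.2] [0.6227 0.0086 0.05  ]
side red [285, 220, 16, 13, 140] [292.5 225.8] [ 0.4946 -0.0102  0.05  ]
side red [212, 237, 11, 9, 78] [217.1 241. ] [0.3545 0.0115 0.05  ]
side blue [51, 107, 24, 31, 425] [ 63.2 122.1] [0.105 0.541 0.076]
side blue [32, 111, 19, 29, 312] [ 40.4 122.5] [0.0541 0.5622 0.076 ]
side blue [282, 125, 40, 35, 508] [301.6 142.2] [0.6076 0.2114 0.076 ]
side blue [261, 132, 15, 13, 157] [268.2 137.5] [0.5436 0.2628 0.076 ]
side blue [284, 153, 17, 15, 207] [292.3 160.3] [0.5613 0.1539 0.076 ]
```

View pics/crop_top.png

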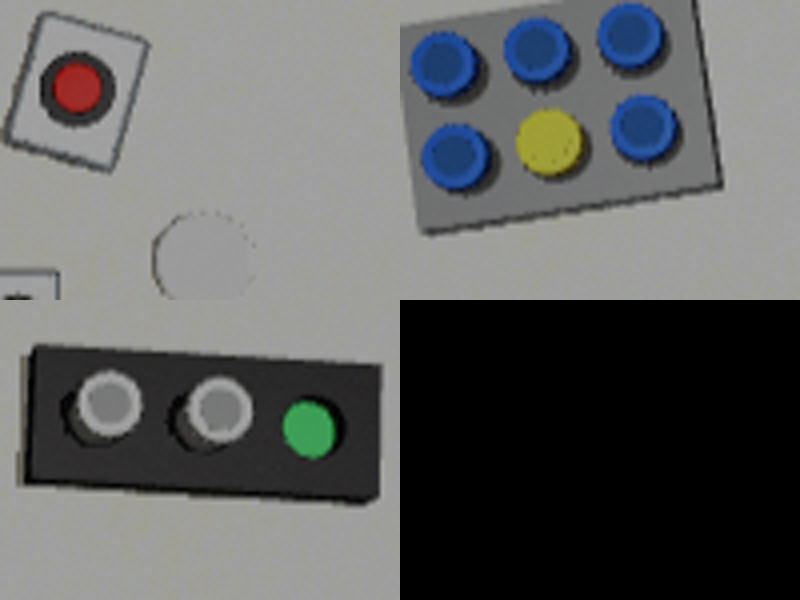

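View pics/crop_side.png

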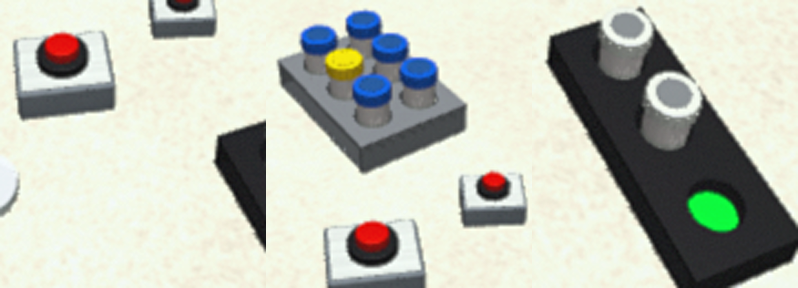

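```bash
cat >> h.py <<'E'
from scipy.spatial.transform import Rotation as Ro
def rv(phi):  # jaw dir angle
    y=np.array([np.cos(phi),np.sin(phi),0]);x=np.array([0,0,-1.]);return Ro.from_matrix(np.c_[x,y,np.cross(x,y)]).as_rotvec()
E
python3 - <<'E'
from rig import manip
from h import *
c=manip.camera("top");s=manip.camera("side")
b=np.array([at(c,*p,.076)[:2] for p in [(186.,180.9),(209,177.4),(232.3,173.6),(188.9,204.),(235.6,196.5)]])
g=np.array([(1,1),(1,0),(1,-1),(0,1),(0,-1)])*.056
# rigid fit
gc,bc=g.mean(0),b.mean(0);U,_,V=np.linalg.svd((g-gc).T@(b-bc));R=(V.T@U.T)
f=lambda p:bc+R@(np.array(p)-gc)
print("yellow",f((0,0)),"res mm",[(1000*(f(a)-q)).round(1) for a,q in zip(g,b)], "rot",np.degrees(np.arctan2(R[1,0],R[0,0])),np.linalg.det(R))
print("yellow direct",at(c,400/4+0, 0,.076)*0+at(c,175+(549-400)/4-.4,165+142/4-.4,.076))
y3=np.r_[f((0,0)),.076];print("side reproj yellow",proj(s,y3))
w=[at(c,382.1,175.4,.076),at(c,409.6,177.1,.076)];d=w[1]-w[0];print("white",w,np.linalg.norm(d),"extrap",w[1]+d/np.linalg.norm(d)*.066)
print("rim top",at(c,433.1,181.4,.036),"green",at(c,432.3,181.7,.02))
# rim side crop : x/2.217+355, y/2.217+250 (third panel starts 532)
for px,py in[(717,208)]: print("rim side",at(s,355+(px-532)/2.217,250+py/2.217,.036))
print("wells side", [at(s,355+(px-532)/2.217,250+py/2.217,.076).round(4) for px,py in[(626,27),(672,93)]])
print("button",tri([ray(c,308.8,226.2),ray(s,292.4,225.2)]),at(c,308.8,226.2,.05))
for n,p in dict(y=[*y3[:2],.123],w=[.61,-.325,.083],b=[.495,-.011,.12]).items():
  for phi in np.radians([-90,-45,0,45,90,180]):
    q=manip.solve_ik(p,rv(phi)); print(n,round(np.degrees(phi)),None if q is None else np.round(q,2))
E
```

```text
yellow [0.55379196 0.21533448] res mm [array([-0.2,  0.7]), array([ 0.4, -0.3]), array([ 0.2, -0.5]), array([-0.3,  0.5]), array([-0.1, -0.5])] rot 9.149403601754202 1.0
yellow direct [0.55433371 0.2163375  0.076     ]
side reproj yellow (np.float64(279.27505627612527), np.float64(146.76575349079397))
white [array([ 0.61306885, -0.18723179,  0.076     ]), array([ 0.60888516, -0.25269058,  0.076     ])] 0.06559235228603177 extrap [ 0.60467547 -0.31855619  0.076     ]
rim top [ 0.60506054 -0.31903279  0.036     ] green [ 0.60695256 -0.32128209  0.02      ]
rim side [ 0.60490718 -0.32047674  0.036     ]
wells side [array([ 0.6127, -0.1872,  0.076 ]), array([ 0.6092, -0.2513,  0.076 ])]
button (array([ 0.49383613, -0.01245701,  0.05410589]), [np.float64(0.0001166280898685419), np.float64(0.00011662808986849719)]) [ 0.49424773 -0.01252279  0.05      ]
y -90 [ 0.35  0.55  1.78 -0.    0.81  1.92]
y -45 [ 0.35  0.55  1.78 -0.    0.81  1.14]
y 0 [ 0.35  0.55  1.78 -0.    0.81  0.35]
y 45 [ 0.35  0.55  1.78 -0.    0.81 -0.43]
y 90 [ 0.35  0.55  1.78 -0.    0.81 -1.22]
y 180 None
w -90 [-0.51  0.72  1.55 -0.    0.87  1.06]
w -45 [-0.51  0.72  1.55 -0.    0.87  0.28]
w 0 [-0.51  0.72  1.55 -0.    0.87 -0.51]
w 45 [-0.51  0.72  1.55 -0.    0.87 -1.29]
w 90 [-0.51  0.72  1.55  0.    0.87 -2.08]
w 180 None
b -90 [-0.05  0.45  2.   -0.    0.7   1.52]
b -45 [-0.05  0.45  2.   -0.    0.7   0.74]
b 0 [-0.05  0.45  2.   -0.    0.7  -0.05]
b 45 [-0.05  0.45  2.   -0.    0.7  -0.83]
b 90 [-0.05  0.45  2.   -0.    0.7  -1.62]
b 180 None
```

The two views agree within about 2 mm: yellow (0.554, 0.2155), well (0.605, −0.319), button top (0.494, −0.012, 0.054). Next I close the gripper, go above the yellow cap and check the true fingertip position.

Run:
```python
from rig import manip
from h import *
manip.command_gripper(0.0); print(manip.get_time(),manip.get_width())
manip.move_to([.554,.2155,.21],rv(0)); print(manip.get_time(),manip.get_position())
for n in("side","wrist","top"):
    c=manip.camera(n); cv2.imwrite(f"pics/{n}1.png",c["image"][:,:,::-1])
    if n!="wrist":
        for k in (0,.022,.035): print(n,k,np.round(proj(c,manip.get_position()-[0,0,k]),1))
    else:
        T=np.linalg.inv(c["mount"])
        def pw(p):
            q=(T@np.r_[p,1])[:3]; th=np.arctan2(np.hypot(*q[:2]),q[2]);a=np.arctan2(q[1],q[0]);return np.round([c["cx"]+c["fx"]*th*np.cos(a),c["cy"]+c["fy"]*th*np.sin(a)],1)
        for k in(0,.022,.035): print("wrist tip",k,pw([k,0,0]))
        p=manip.get_position();R=Ro.from_rotvec(manip.get_ee_rot()).as_matrix()
        print("cap exp",pw(R.T@(np.array([.554,.2155,.076])-p)))
```

```text
1.1167 -4.687246960390227e-06
4.05 [0.55432217 0.21479785 0.21004108]
side 0 [275.4  92.9]
side 0.022 [276.1 102.5]
side 0.035 [276.6 108. ]
wrist tip 0 [320.3 277.6]
wrist tip 0.022 [320.5 254.3]
wrist tip 0.035 [320.6 242.8]
cap exp [320.6 188.1]
top 0 [200.4 192.1]
top 0.022 [202.6 193.5]
top 0.035 [203.8 194.4]
```

Run:
```python
import cv2,numpy as np
I=cv2.imread("pics/side1.png");cv2.imwrite("pics/side1c.png",cv2.resize(I[20:180,200:380],None,fx=3.5,fy=3.5,interpolation=cv2.INTER_CUBIC))
```

```text
(no output)
```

View pics/side1c.png

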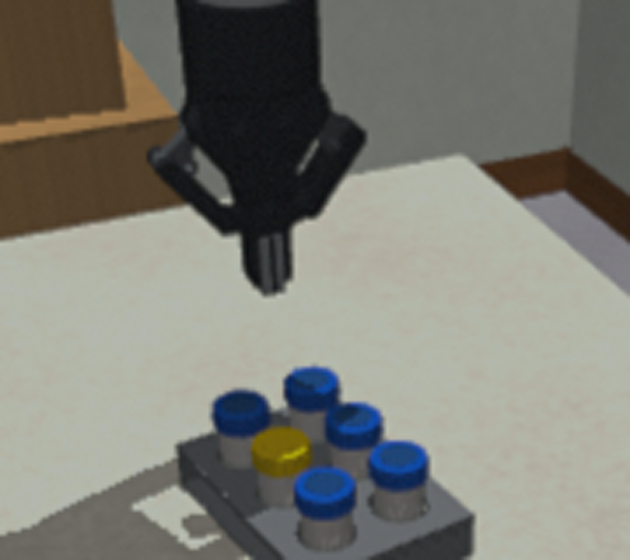

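View pics/wrist1.png

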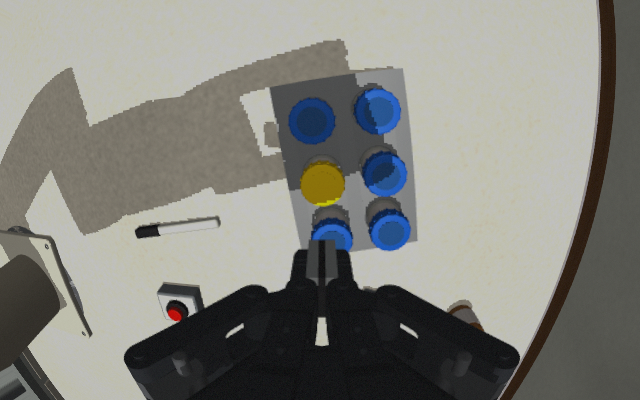

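The side view confirms the closed fingertip is about 22 mm ahead of the TCP (tip at about (276,103), predicted (276.1,102.5)). The wrist view puts the cap at (322,184), 1–3 mm toward +y of my estimate, so I'll use y = 0.2165.

Run:
```python
from rig import manip
from h import *
manip.servo_line([.554,.2165,.123],rv(0),rate=.08); manip.hold(.3)
print(manip.get_time(),manip.get_position(),manip.get_joint_vel().max() if hasattr(manip.get_joint_vel(),'max') else 0)
manip.hold(1.2)
for n in("side","wrist"):
    c=manip.camera(n); cv2.imwrite(f"pics/{n}2.png",c["image"][:,:,::-1])
manip.hold(1.3)
print(manip.get_time(),manip.get_position(),Ro.from_rotvec(manip.get_ee_rot()).as_matrix()[:,0])
I=cv2.imread("pics/side2.png");W=cv2.imread("pics/wrist2.png")
cv2.imwrite("pics/c2.png",np.hstack([cv2.resize(I[80:190,230:340],(400,400),interpolation=2),cv2.resize(W[130:330,220:420],(400,400),interpolation=2)]))
```

```text
5.7417 [0.55413864 0.21655167 0.12332317] 0.0024003827586483325
8.3417 [0.55400769 0.21651203 0.12301835] [ 5.47513251e-06  1.34997768e-05 -1.00000000e+00]
```

View pics/c2.png

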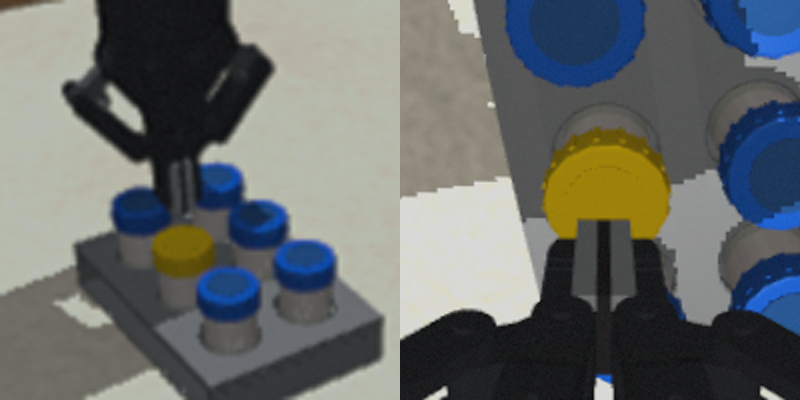

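The tips hover just above the middle of the yellow cap (wrist crop: cap centre column about 605, fingers at about 603). Next is the well: first above it, with a look, then down.

Run:
```python
from rig import manip
from h import *
manip.servo_line([.554,.2165,.20],rate=.12)
manip.move_to([.605,-.3195,.18],rv(0)); manip.hold(.3)
print(manip.get_time(),manip.get_position())
c=manip.camera("wrist"); cv2.imwrite("pics/w3.png",c["image"][:,:,::-1])
T=np.linalg.inv(c["mount"]);p=manip.get_position();R=Ro.from_rotvec(manip.get_ee_rot()).as_matrix()
for t in([.605,-.3195,.036],[.605,-.3195,.02]):
    q=(T@np.r_[R.T@(np.array(t)-p),1])[:3]; th=np.arctan2(np.hypot(*q[:2]),q[2]);a=np.arctan2(q[1],q[0]);print(c["cx"]+c["fx"]*th*np.cos(a),c["cy"]+c["fy"]*th*np.sin(a))
cv2.imwrite("pics/w3c.png",cv2.resize(c["image"][100:300,220:420,::-1],(600,600),interpolation=2))
```

```text
11.3833 [ 0.60525181 -0.31892466  0.18006104]
320.7159321897894 185.7300267909107
320.76150411854104 180.63947190908888
```

View pics/w3c.png

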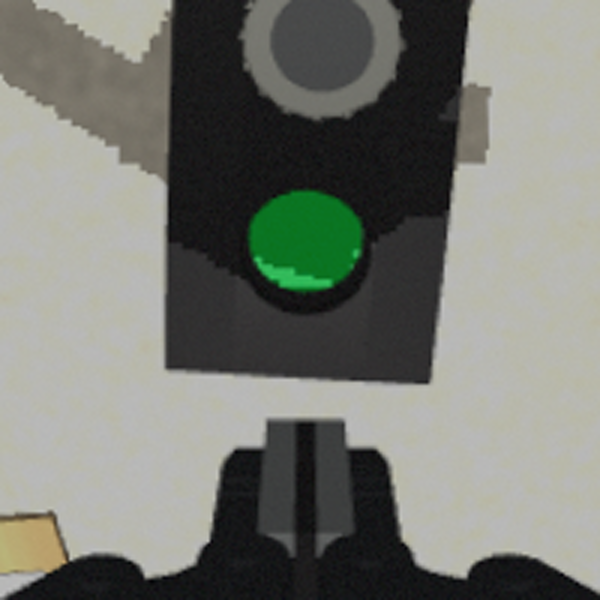

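The wrist view shows the hole rim centred at about (322.5,184), against a predicted (320.7,185.7). That is a correction of about 1 mm.

Run:
```python
from rig import manip
from h import *
manip.servo_line([.6056,-.319,.083],rv(0),rate=.08); manip.hold(.3)
print(manip.get_time(),manip.get_position()); manip.hold(1.2)
s=manip.camera("side")["image"][:,:,::-1];w=manip.camera("wrist")["image"][:,:,::-1]
manip.hold(1.3);print(manip.get_time(),manip.get_position(),manip.get_contact_force())
manip.servo_line([.6056,-.319,.19],rate=.12)
manip.move_to([.494,-.0124,.16],rv(0)); manip.hold(.3)
print(manip.get_time(),manip.get_position(),manip.get_contact_force())
c=manip.camera("wrist");w2=c["image"][:,:,::-1]
T=np.linalg.inv(c["mount"]);p=manip.get_position();R=Ro.from_rotvec(manip.get_ee_rot()).as_matrix()
q=(T@np.r_[R.T@(np.array([.494,-.0124,.054])-p),1])[:3]; th=np.arctan2(np.hypot(*q[:2]),q[2]);a=np.arctan2(q[1],q[0]);print(c["cx"]+c["fx"]*th*np.cos(a),c["cy"]+c["fy"]*th*np.sin(a))
cv2.imwrite("pics/c4.png",np.hstack([cv2.resize(s[230:390,350:510],(266,266)),cv2.resize(w[130:330,220:420],(266,266)),cv2.resize(w2[100:300,220:420],(266,266))]))
cv2.imwrite("pics/w4.png",cv2.resize(w2[100:300,220:420],(600,600),interpolation=2))
```

```text
13.1 [ 0.60568679 -0.31905162  0.08328084]
15.7 [ 0.60559315 -0.31900518  0.08296815] [1.1591518  0.27041562 0.07211974]
18.2833 [ 0.49435255 -0.01301733  0.15997474] [-0.14748277 -0.1467411   0.54000871]
320.52077075708684 199.36458958475944
```

View pics/c4.png

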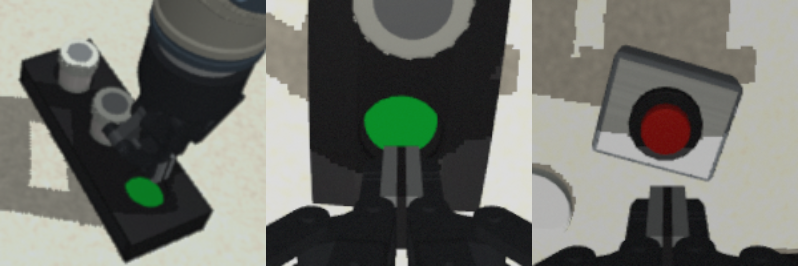

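View pics/w4.png

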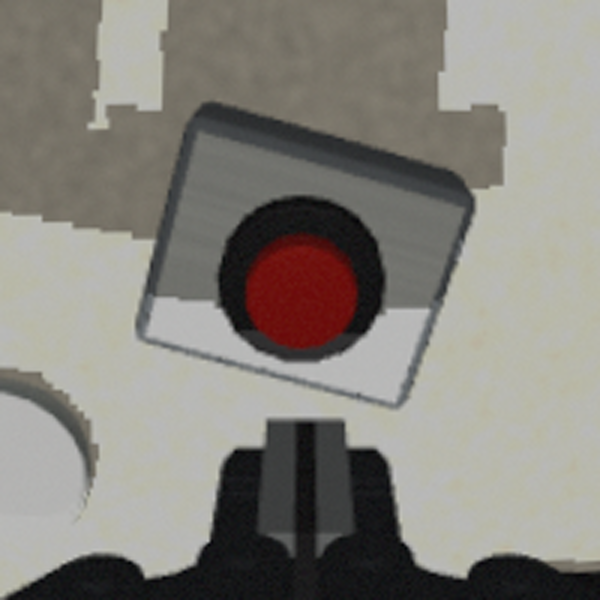

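The hover over the well is centred. The button of the largest box is at (320.5,198.7) in the wrist image, predicted (320.5,199.4). Now I press it with force monitoring.

Run:
```python
from rig import manip
from h import *
P=[.494,-.0124]
manip.servo_line([*P,.084],rv(0),rate=.08); manip.hold(.3)
f0=manip.get_contact_force()[2]; z=.084; print(manip.get_time(),f0)
while z>.060:
    z-=.001; manip.servo_line([*P,z],rv(0),rate=.02); manip.hold(.1)
    f=manip.get_contact_force()[2]-f0; a=manip.get_position()[2]
    print(round(z,4),round(a,4),round(f,2))
    if f>14: break
manip.hold(.4); print(manip.get_position(),manip.get_contact_force()-0,manip.get_time())
s=manip.camera("side")["image"][:,:,::-1]
manip.servo_line([*P,.16],rv(0),rate=.1); manip.hold(.5)
s2=manip.camera("side")["image"][:,:,::-1]
cv2.imwrite("pics/c5.png",np.hstack([cv2.resize(x[170:280,240:350],(400,400),interpolation=2) for x in(s,s2)]))
print(manip.get_time(),manip.get_contact_force())
```

```text
19.7333 0.011541316034042893
0.083 0.083 0.48
0.082 0.0819 0.3
0.081 0.081 0.16
0.08 0.08 0.19
0.079 0.079 -0.47
0.078 0.0781 1.12
0.077 0.0771 1.93
0.076 0.076 2.28
0.075 0.075 2.54
0.074 0.0741 3.76
0.073 0.0731 4.36
0.072 0.0721 4.54
0.071 0.0718 16.62
[ 0.49418148 -0.01239317  0.07183545] [-1.314355    0.34329249 16.56325602] 24.6833
26.325 [-0.2686171  -0.27253373  0.27444581]
```

View pics/c5.png

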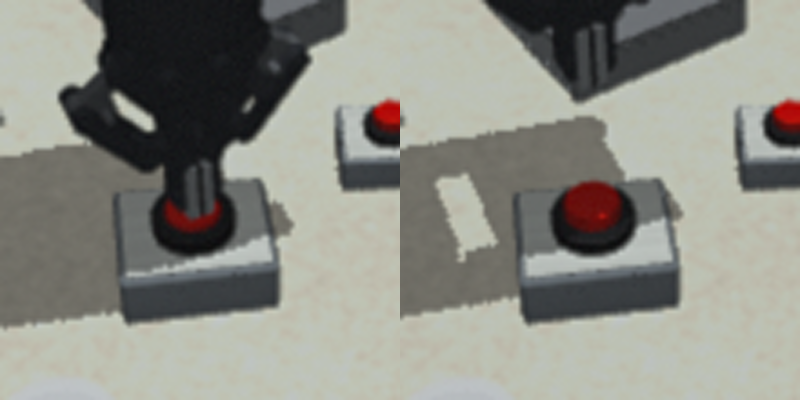

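The button was pressed 6 mm to a hard stop and came back up. I'll rise clear, take a final look and hand in.

Run:
```python
from rig import manip
from h import *
manip.servo_line([.494,-.0124,.25],rv(0),rate=.15); manip.hold(.3)
s=manip.camera("side")["image"][:,:,::-1];cv2.imwrite("pics/s6.png",s)
print(manip.get_time(),manip.get_contact_force())
```

```text
27.425 [-0.56399962 -0.7152157  -0.72468888]
```

View pics/s6.png

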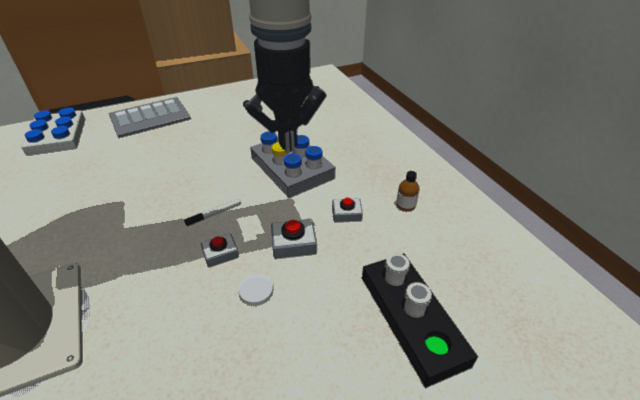

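All vials that can be seen are standing, the button at (293,229) is up, and the bottle, dish and marker are where they were. The gripper is clear above the box.

```bash
python3 -c "
from rig import manip
manip.sign_off();print(manip.get_time())"
```

```text
the job is handed in; nothing more can be done
the job is handed in; nothing more can be done
```

The job is done and handed in, at about 27.4 s of the 56 s allowed.

- **Pointing:** With the gripper closed and pointing straight down, I held the fingertips about 25 mm above the yellow cap for 2.6 s. I then held them about 25 mm above the empty well for 2.6 s. The camera views agreed on both spots to within about 3 mm, and I corrected each aim by about 1 mm before going down.
- **Button:** I pressed the red button on the largest call box. The fingers met it with the TCP at about 78 mm and reached a hard stop about 6 mm lower, at 16.6 N. The spring force just before the stop was about 4.5 N. The button was seen back up after I lifted off.
- **Fingertip height:** First contact put the button top about 2 mm higher than the camera measurement did. The hover heights could therefore be off by about 2 mm, which still keeps them within two to three centimetres.
- **Last check:** In the final side picture every vial that can be seen was standing, and the racks, bottle, dish and marker had not moved. The gripper partly hid the back of the grey rack. The wrist force read about 1 N, within its noise, and the arm was clear above the box.

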